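# Nudge a ground plate into the corner of a sine block with a copper hammer

## Task

Pick up the copper soft hammer by its handle and, pushing with the hammer only, slide the loose flat plate on the sine block home against the long fence first and then against the short fence, so that it lies flush in the square corner with no gap on either edge. At each fence press it home for half a second, the hammer pushing with a steady 9 to 10 N (under 6 N leaves an oil film, over 14 N mars it); do not strike or lift the plate or touch it with the gripper. Then stand the hammer on its head on the shelf again, clear of the sine block, and leave the other things where they lie.

Things in the scene. Friction and masses are not known exactly. Their poses are not given: they have to be found in the camera images.
- hammer: Stubby copper soft hammer, 0.4 kg, standing on its head on the shelf, to the left or right of the sine block, handle straight up. Origin: centre of the head's underside; z up the handle, x along the head. Head: dark iron block 38 (x) by 36 (y) by 32 mm high, with a round copper piece, 28 mm diameter, axis 15 mm above the underside, on each end; flat faces at x = +42 and -42 mm
- handle (a point): Grip point on the hammer, at the middle of its wooden handle's thickness, 70 mm above the underside of the head; same axes as the hammer. The handle is 22 mm square, sides parallel to the x and y axes, and runs from 32 to 97 mm above the underside
- plate: Loose flat dark anodised aluminium plate, 56 (x) by 80 (y) by 10 mm, 0.09 to 0.15 kg, lying on the sine block, skewed by up to 0.2 rad and 15 to 40 mm short of each fence; it slides under 0.5 to 2 N. Origin: centre of its underside; z up. Seated, its axes are parallel to the sine block's. Push on its -x edge (80 mm long) to reach the long fence, on its -y edge (56 mm) to reach the short fence
- sine_block: Aluminium sine block fixed to the shelf, 150 (x) by 190 (y) by 24 mm high, flat on top. Origin: centre of its underside, on the shelf; z up. The two fences stand on its top along its +x and +y edges; its other two sides are open
- long_fence: Long rigid fence on the sine block along its +x edge, 15 by 190 mm, 12 mm high above the block's top. Origin: centre of its underside, at x 67.5, y 0, z 24 mm on the sine block; same axes as the block. Its inner face looks to the block's -x and lies at x = 60 mm on the block
- short_fence: Short rigid fence on the sine block along its +y edge, 135 by 15 mm, 12 mm high above the block's top. Origin: centre of its underside, at x -7.5, y 87.5, z 24 mm on the sine block; same axes as the block. Its inner face looks to the block's -y and lies at y = 80 mm on the block
- corner (a point): Inside corner where the two fences' inner faces and the sine block's top meet: x 60, y 80, z 24 mm on the sine block, same axes. The seated plate's origin is 28 mm to -x and 40 mm to -y of it, at the same height
- clamp: Rusty cast-iron tailstock clamp, 85 by 50 by 64 mm high, 0.8 kg, a bystander standing on the shelf, on the other side of the sine block from the hammer. Origin: centre of its underside
- reamer: Chrome reamer in a clear plastic tube with square black end caps, 174 by 22 by 22 mm, lying along its x on the shelf beyond the sine block; bystander. Origin: centre of its underside
- chuck_key: Steel T-shaped chuck key, 104 by 100 by 18 mm, lying on the shelf beyond the sine block; bystander. Origin: underside, at the middle of its shank
Things that resemble listed ones, but are neither listed nor needed, are in the scene too. Leave any pink look-alike of the hammer alone. Leave any green look-alike of the plate alone.

How it is judged:
By the outcome, as a careful person would: the job done as asked, in the order asked, and still so for the second after the job is handed in, with the robot touching nothing.
It also fails if it takes over 72 s, if anything falls off the work surface, if the arm or the gripper's body presses on something with over 40 N, if the wrist force passes 120 N, or if a joint passes its speed limit or range.

## Robot

A 6-joint arm with a two-finger parallel gripper is mounted at the origin on the work surface. World frame = base frame: x ahead of the robot, y to its left, z up, the work surface at z = 0. Lengths are in m, angles in degrees, forces in N, time in s.
With the tool pointing down it reaches from about 0.3 to 0.75 m from the base axis. Payload 8.5 kg.
Tool frame: the origin (TCP) lies at the very end of the fingers, on their centre line; the grasp point (between the pads) lies 19 mm behind it (env.tcp_to_grasp is the distance from the TCP to the grasp point, in m); z points along the fingers, y is the line along which they close (so a half turn about z gives the same grasp; the last joint's range is limited). The gripper opens to 85 mm and grips with 20 to 120 N. Pads are 22 mm wide; open, the fingers measure 114 mm over their backs; the gripper's body (76 mm by 85 mm) begins 54 mm behind the grasp point. The pads swing forward as they close: fully open they stand 13 mm farther back than shut.
Start: joints at [-12.336, 21.807, 74.336, -0, 83.858, -12.336], TCP at [0.55, 0, 0.231] pointing down, gripper open.
Joint ranges: [-178.18, 178.18], [-50.72, 133.34], [12.68, 142.11], [-81.47, 261.47], [9.98, 163.14], [-165.26, 165.26]. Speed limits (degrees/s): [136.94, 136.94, 180, 180, 180, 180].

## Interface

Orientations are given as a 3x3 rotation matrix whose columns are the frame's x, y, z axes.
In Python, from rig import status, get_image, env gives the robot as it stands.
- The arm moves only by the shell command python3 -m handwheel 'ROWS' [FORCE]. ROWS is text: rows parted by semicolons, each of 7 numbers parted by spaces: the shift along the world's x, y, z in cm, then the turn, a rotation vector about the world's x, y, z in degrees, then the opening, from 0 (shut) to 1 (fully open). In form: dx dy dz wx wy wz gripper; .... A call has 1 to 8 rows; each row is the pose to reach, as a shift and turn from the pose commanded when the call began; what a row does not reach only later rows make up. A row lasts 1/12 s, in which the tool goes at most 41.7 mm and 7.16 degrees, less where a joint would pass 70% of its speed; a pose out of reach is approached as far as the arm can. A call with a gripper value outside its range is refused whole. The fingers move at their own pace and stop on an object; FORCE is the grip in N (left out, the last holds). Time passes only in rows, so rows that repeat a pose let the fingers close. It gives the time, the measured TCP pose, the force, the opening and the grip force at its end, in the units of the state.
- status.observe(): the state, without advancing time (a new reading comes with each control period).
- get_image(name): name is "scene" or "side" or "wrist"; returns a dict with "color" (420x560x3 uint8, red, green, blue), "vertical_fov" (degrees; the focal length in pixels is half the picture's height over the tangent of half this angle, whatever the lens; pixels are square), "cx", "cy" (the principal point, pixels), "xyz" and "orientation" of the camera in the world. Camera axes: x right, y down, z forward; pixel columns grow to the right and rows downward; lengths in m; the calibration is good to about 2 mm. A picture is of the moment at which its call begins. There is no depth.
- env.close_job(): hands the job in; it is judged then, once.
The state is a dict: "time_s": time; "q": joint angles; "qvel": joint speeds; "joint_efforts": joint torques, N m; "position": TCP position; "tool_rot": TCP orientation; "ft_force": force on the tool from outside, world axes, zero at the start; "wrist_torque": the same for the moment, N m; "grip_width": finger opening in m; "gripper_force": force on a finger pad.
Only numpy, scipy, OpenCV 4.12 (cv2) and the standard library are available. Lean on these libraries where they do the work, as an engineer would, in place of code of your own. Each camera call takes 0.05 s, during which the arm holds its last target. There are 200 camera calls.

## Working session

There is one attempt and no reset: what is moved stays moved. The work goes in short steps, Python scripts to look and compute and a shell command to move; the robot and the scene stay as the last step left them, time stands still between calls to the robot, and variables do not carry over. Pictures are saved under pics/ and viewed, at most 11 in all, crops included, and the job is handed in when it is done.

```bash
ls; mkdir -p pics; python3 - <<'E'
from rig import status,get_image,env
import cv2,numpy as np
s=status.observe();print(s['time_s'],s['position'],s['ft_force'],s['grip_width'])
for n in ['scene','side']:
    i=get_image(n);cv2.imwrite(f'pics/{n}0.png',i['color'][:,:,::-1]);print(n,{k:v for k,v in i.items() if k!='color'})
E
```

```text
pics
0.0 [5.49708555e-01 5.53580653e-05 2.30720603e-01] [-0.44875666  0.22664375  0.13422576] 0.08562497502297016
scene {'vertical_fov': 50.50681973732503, 'cx': 274.90780994166636, 'cy': 206.46098071059166, 'xyz': array([1.36311557, 0.22655216, 0.78585473]), 'orientation': array([[-0.26545277,  0.63721896, -0.72352389],
       [ 0.96389132,  0.1918851 , -0.18464463],
       [ 0.0211744 , -0.74641282, -0.66514626]])}
side {'vertical_fov': 51.827980861820514, 'cx': 283.07068359937705, 'cy': 202.48916802096386, 'xyz': array([ 0.39132067, -0.87074051,  0.90582418]), 'orientation': array([[ 0.97804928, -0.13794667,  0.156174  ],
       [-0.2083646 , -0.65446095,  0.72681845],
       [ 0.0019476 , -0.7434054 , -0.66883826]])}
```

View pics/scene0.png

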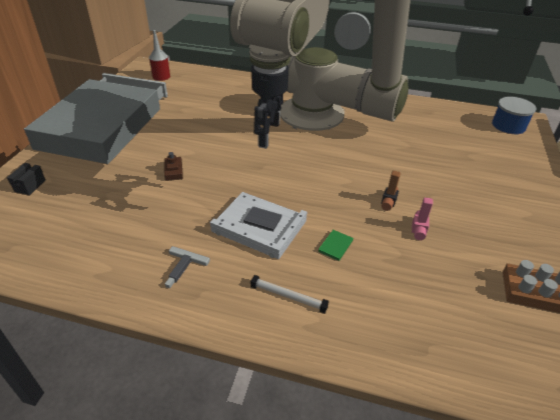

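View pics/side0.png

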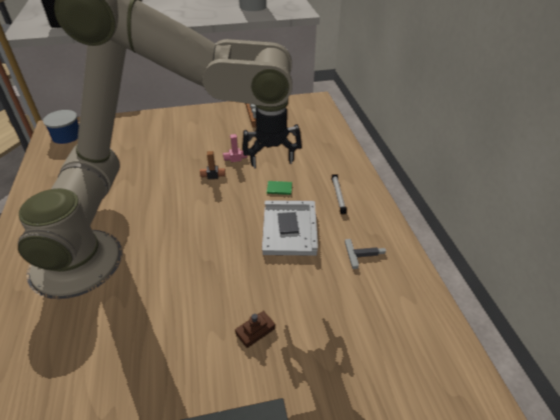

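The hammer could be confused with two things: the copper one at scene (391,192) / side (212,170), and the pink look-alike at scene (423,218) / side (233,150). For the plate, the dark one on the block is at scene (263,218) and the green look-alike at (337,245). I choose the copper hammer and the dark plate, and will check both in a close crop.

```bash
cat > h.py <<'E'
import numpy as np,cv2
from rig import status,get_image,env
def ray(i,u,v):
    f=i['color'].shape[0]/2/np.tan(np.radians(i['vertical_fov'])/2)
    d=i['orientation']@np.array([(u-i['cx'])/f,(v-i['cy'])/f,1.]); return i['xyz'],d
def on(i,u,v,z):
    o,d=ray(i,u,v); return o+d*(z-o[2])/d[2]
def proj(i,p):
    f=i['color'].shape[0]/2/np.tan(np.radians(i['vertical_fov'])/2)
    c=i['orientation'].T@(np.asarray(p)-i['xyz']); return f*c[0]/c[2]+i['cx'],f*c[1]/c[2]+i['cy']
def two(a,ua,b,ub):
    (o1,d1),(o2,d2)=ray(a,*ua),ray(b,*ub)
    s=np.linalg.lstsq(np.c_[d1,-d2],o2-o1,rcond=None)[0]
    return (o1+s[0]*d1+o2+s[1]*d2)/2
E
python3 - <<'E'
from h import *
a=get_image('scene');b=get_image('side')
print('hammer top',two(a,(395,174),b,(211,154)))
print('plate',on(a,263,218,.034),on(b,288,223,.034))
c1=cv2.resize(a['color'][185:260,200:310],None,fx=5,fy=5,interpolation=2)
c2=cv2.resize(b['color'][140:265,190:330],None,fx=4,fy=4,interpolation=2)
c3=cv2.resize(a['color'][160:245,370:440],None,fx=3,fy=3,interpolation=2)
W=np.zeros((600,800,3),np.uint8)
c1=cv2.resize(c1,(400,273));W[:273,:400]=c1;W[:255,420:630]=c3
c2=cv2.resize(c2,(360,321));W[279:600,:360]=c2
cv2.imwrite('pics/c1.png',W[:,:,::-1])
E
```

```text
hammer top [0.40173221 0.29515574 0.09134522]
plate [0.59496431 0.001067   0.034     ] [ 0.59040436 -0.01217868  0.034     ]
```

View pics/c1.png

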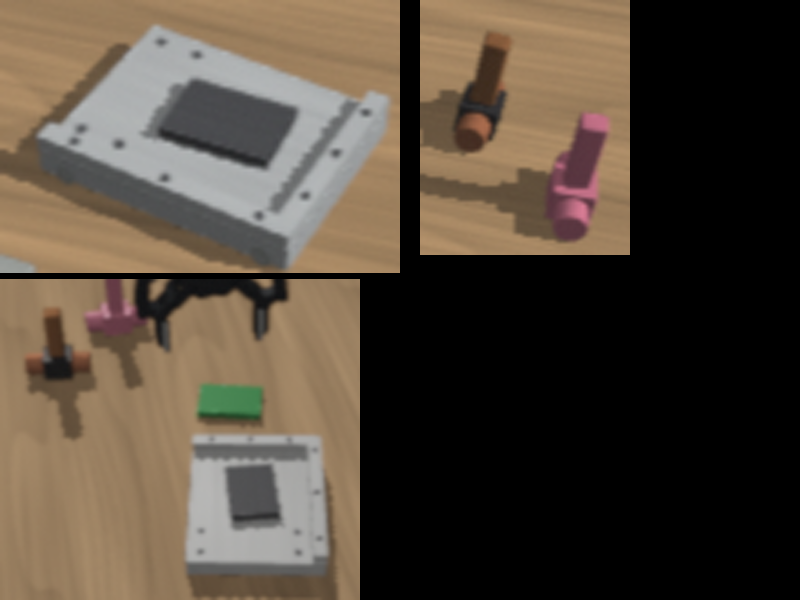

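The crop confirms the copper hammer, with its head along about world x at (0.40, 0.295). The block is nearly aligned with the world, its short fence towards +y and long fence towards +x. Next I'll look through the wrist camera.

```bash
python3 - <<'E'
from h import *
a=get_image('wrist');s=status.observe();print(s['tool_rot'].round(3),s['q'])
print({k:v for k,v in a.items() if k!='color'})
cv2.imwrite('pics/w0.png',a['color'][:,:,::-1])
E
```

```text
[[-0.     1.    -0.001]
 [ 1.     0.     0.   ]
 [ 0.    -0.001 -1.   ]] [-1.23364189e+01  2.18231822e+01  7.43551589e+01  1.24767616e-03
  8.38569039e+01 -1.23365620e+01]
{'vertical_fov': 71.55246771449112, 'cx': 277.8175100901146, 'cy': 211.96421414602239, 'xyz': array([0.55081951, 0.07121056, 0.37384949]), 'orientation': array([[ 9.99999869e-01,  5.02351389e-04,  9.62641018e-05],
       [ 5.08989847e-04, -9.58734784e-01, -2.84301523e-01],
       [-5.05275219e-05,  2.84301534e-01, -9.58734914e-01]])}
```

View pics/w0.png

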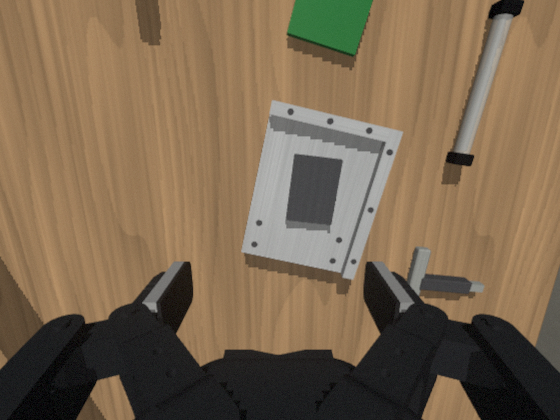

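The wrist view shows the block yawed by about −13°. The fence outer corners are near (275,101), (401,131) and (345,278), and the plate corners near (293,153), (342,158), (331,226) and (287,222).

```bash
cat > meas.py <<'E'
from h import *
def sub(i,pts):
    g=cv2.cvtColor(i['color'],cv2.COLOR_RGB2GRAY)
    return cv2.cornerSubPix(g,np.float32(pts).reshape(-1,1,2),(4,4),(-1,-1),(3,30,.01)).reshape(-1,2)
E
python3 - <<'E'
from meas import *
a=get_image('wrist')
pts=sub(a,[(275,101),(401,131),(345,278)])
P=np.array([on(a,u,v,.036) for u,v in pts]);print(pts,P.round(4))
print('len',np.linalg.norm(P[0]-P[1]),np.linalg.norm(P[1]-P[2]))
ex=P[1]-P[0];ey=P[1]-P[2]
print('yaws',np.degrees(np.arctan2(ex[1],ex[0])),np.degrees(np.arctan2(-ey[0],ey[1])))
yaw=np.mean([np.arctan2(ex[1],ex[0]),np.arctan2(-ey[0],ey[1])])
R=np.array([[np.cos(yaw),-np.sin(yaw)],[np.sin(yaw),np.cos(yaw)]])
B=np.mean([P[k][:2]-R@np.array(c) for k,c in enumerate([(-.075,.095),(.075,.095),(.075,-.095)])],0)
print('block',B,np.degrees(yaw))
g=cv2.cvtColor(a['color'],cv2.COLOR_RGB2GRAY)
r=g[145:240,280:350]
print(g[190,280:350:5],g[150:240:4,310])
for t in (55,75,90):
    m=np.zeros_like(g);m[148:240,278:352]=(r:=(g<t).astype(np.uint8)*255)[148:240,278:352]
    c=max(cv2.findContours(m,0,2)[0],key=cv2.contourArea)
    q=np.float32([[(R.T@(on(a,u,v,.034)[:2]-B))*1000] for u,v in c[:,0]])
    rc=cv2.minAreaRect(q);print(t,rc,cv2.boxPoints(rc).round(1).tolist())
np.save('block.npy',np.r_[B,yaw])
# hammer from scene/side
s=get_image('scene');d=get_image('side')
for n,i,box in(('scene',s,(165,215,378,405)),('side',d,(145,185,195,228))):
    hsv=cv2.cvtColor(i['color'],cv2.COLOR_RGB2HSV);r0,r1,c0,c1=box
E
```

```text
[[271.87753  99.32202]
 [402.70496 131.41592]
 [341.41837 274.42657]] [[ 0.5444  0.0985  0.036 ]
 [ 0.6905  0.065   0.036 ]
 [ 0.6331 -0.1131  0.036 ]]
len 0.14987182092210483 0.18712003633103602
yaws -12.915697037511425 -17.855958133646055
block [ 0.59017829 -0.00712949] -15.385827585578738
[172 179  73  75  70  69  73  68  72  70  74  73 167 167] [168 163  72  72  70  71  70  70  69  72  73  72  74  71  68  73  71  73
  80 108 146 170 167]Traceback (most recent call last):
  File "<stdin>", line 17, in <module>
ValueError: max() iterable argument is empty
```

```bash
cat > block.py <<'E'
from meas import *
def lines(i,crop):
    hsv=cv2.cvtColor(i['color'],cv2.COLOR_RGB2HSV);r0,r1,c0,c1=crop
    m=np.zeros(hsv.shape[:2],np.uint8);m[r0:r1,c0:c1]=((hsv[...,1]<60))[r0:r1,c0:c1]*255
    m=cv2.morphologyEx(m,cv2.MORPH_OPEN,np.ones((5,5)))
    c=max(cv2.findContours(m,0,1)[0],key=cv2.contourArea);return m,c
E
python3 - <<'E'
from block import *
a=get_image('wrist')
m,c=lines(a,(80,290,225,415))
box=cv2.approxPolyDP(c,8,True)[:,0];print(box.tolist(),cv2.contourArea(c))
pt=c[:,0].astype(float)
def fit(p,q,z):   # contour points near segment p-q, fitted in the world
    p,q=np.float64(p),np.float64(q);d=(q-p)/np.linalg.norm(q-p);n=np.array([-d[1],d[0]])
    t=(pt-p)@d;k=(abs((pt-p)@n)<5)&(t>12)&(t<np.linalg.norm(q-p)-12)
    w=np.float32([on(a,u+.0,v+.0,z)[:2] for u,v in pt[k]])
    vx,vy,x,y=cv2.fitLine(w,cv2.DIST_HUBER,0,.01,.01).ravel();return np.degrees(np.arctan2(vy,vx)),(x,y),k.sum()
L={'top':fit((272,101),(402,131),.036),'right':fit((402,131),(348,278),.036),'left':fit((270,120),(244,252),.024),'bot':fit((244,254),(335,273),.024)}
for k,v in L.items():print(k,v)
g=cv2.cvtColor(a['color'],cv2.COLOR_RGB2GRAY)
pm=np.zeros_like(g);pm[146:240,278:352]=(g<90)[146:240,278:352]*255
pc=max(cv2.findContours(pm,0,1)[0],key=cv2.contourArea)
rc=cv2.minAreaRect(np.float32([on(a,u,v,.034)[:2]*1000 for u,v in pc[:,0]]));print('plate',rc)
E
```

```text
[[271, 101], [242, 252], [353, 278], [401, 131]] 19143.5
top (np.float32(-12.777903), (np.float32(0.61637837), np.float32(0.08187016)), np.int64(107))
right (np.float32(77.22593), (np.float32(0.67411995), np.float32(-0.0054247626)), np.int64(126))
left (np.float32(77.272415), (np.float32(0.5221612), np.float32(-0.00014973906)), np.int64(108))
bot (np.float32(-12.949854), (np.float32(0.5672305), np.float32(-0.10133031)), np.int64(67))
plate ((592.9506225585938, -2.9566612243652344), (79.96775817871094, 55.39531707763672), 83.36666870117188)
```

```bash
python3 -m handwheel '-15 23 0 0 0 0 1;-15 23 0 0 0 0 1;-15 23 0 0 0 0 1;-15 23 0 0 0 0 1;-15 23 0 0 0 0 1;-15 23 0 0 0 0 1;-15 23 0 0 0 0 1;-15 23 0 0 0 0 1'; python3 - <<'E'
from h import *
a=get_image('wrist');s=status.observe();print(s['position'],s['qvel'].round(2),s['time_s'])
print(a['xyz'],[proj(a,(.402,.295,z)) for z in (0,.097)])
cv2.imwrite('pics/w1.png',a['color'][:,:,::-1])
E
```

```text
time_s: 1.02
position: [0.3973, 0.233, 0.2316]
tool_rot: [[-0.005, 1.0, -0.0], [1.0, 0.005, 0.001], [0.001, -0.0, -1.0]]
ft_force: [-0.3, -0.5, -0.6]
grip_width: 0.0853
gripper_force: 0.0
[0.39873269 0.23150241 0.23157437] [-3.46  0.86 -0.97 -0.71 -0.21 -1.56] 1.0667
[0.39784601 0.30405973 0.37458301] [(np.float64(280.9731790587022), np.float64(133.41057175813143)), (np.float64(282.1186638794556), np.float64(136.0506216234449))]
```

View pics/w1.png

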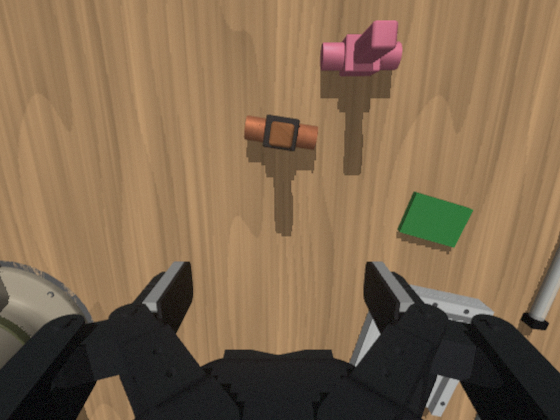

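The copper hammer is at (281,134), its copper ends at about (246,127) and (317,137). The pink look-alike at (362,52) is well clear.

```bash
python3 - <<'E'
from h import *
a=get_image('wrist');s=status.observe();print(s['position'])
hsv=cv2.cvtColor(a['color'],cv2.COLOR_RGB2HSV)
b=(slice(105,160),slice(235,330))
for uv in((246,128),(253,128),(281,134),(310,137),(240,120),(270,118)):print(uv,hsv[uv[1],uv[0]])
h=hsv[b];m=(((h[...,1]>175)|(h[...,2]<45))*255).astype(np.uint8)
m=cv2.morphologyEx(m,cv2.MORPH_OPEN,np.ones((5,5)))
c=max(cv2.findContours(m,0,1)[0],key=cv2.contourArea)+np.array([235,105])
rc=cv2.minAreaRect(np.float32([on(a,u,v,.015)[:2]*1000 for u,v in c[:,0]]));print(rc)
l,r=on(a,246,127,.015),on(a,317,137,.015);print(l,r,np.degrees(np.arctan2(*(r-l)[1::-1])),(l+r)/2,on(a,281,134,.097),on(a,282,132.5,.032))
E
```

```text
[0.39967275 0.23050451 0.23147819]
(246, 128) [  9 143 134]
(253, 128) [ 10 143 150]
(281, 134) [ 12 146 131]
(310, 137) [ 10 143 150]
(240, 120) [ 15 105 160]
(270, 118) [17 39 59]Traceback (most recent call last):
  File "<stdin>", line 8, in <module>
ValueError: max() iterable argument is empty
```

```bash
python3 - <<'E'
from h import *
a=get_image('wrist')
hsv=cv2.cvtColor(a['color'],cv2.COLOR_RGB2HSV)
h=hsv[105:160,235:330]
def rect(m,z):
    m=cv2.morphologyEx((m*255).astype(np.uint8),cv2.MORPH_OPEN,np.ones((3,3)))
    c=max(cv2.findContours(m,0,1)[0],key=cv2.contourArea)+np.array([235,105])
    print(z,cv2.boundingRect(c),cv2.minAreaRect(np.float32([on(a,u,v,z)[:2]*1000 for u,v in c[:,0]])))
cop=(h[...,1]>125)&(h[...,0]<14)&(h[...,2]>80)
xs=np.arange(235,330)[None]+0*cop
rect(cop&(xs<264),.015);rect(cop&(xs>300),.015);rect(cop&(xs>266)&(xs<297),.097)
l,r=on(a,246,127.5,.015),on(a,317,137,.015);print(l,r,np.degrees(np.arctan2(*(r-l)[1::-1])),(l+r)/2)
E
```

```text
0.015 (242, 114, 21, 24) ((370.2746276855469, 301.4461975097656), (26.114118576049805, 23.61200714111328), 88.14151000976562)
0.015 (301, 122, 15, 24) ((436.7436828613281, 292.50555419921875), (16.604248046875, 26.74695587158203), 1.4417905807495117)
0.097 (267, 119, 24, 25) ((400.9591369628906, 296.7995300292969), (21.06351089477539, 20.774883270263672), 83.39714813232422)
[0.36312773 0.2992772  0.015     ] [0.44766383 0.28858428 0.015     ] -7.209023541517783 [0.40539578 0.29393074 0.015     ]
```

```bash
python3 -m handwheel '0.2 3.5 0 0 0 -7 1;0.2 6.5 0 0 0 -7 1;0.2 6.5 -3 0 0 -7 1;0.2 6.5 -7 0 0 -7 1;0.2 6.5 -11 0 0 -7 1;0.2 6.5 -14.5 0 0 -7 1;0.2 6.5 -17 0 0 -7 1;0.2 6.5 -18.2 0 0 -7 1' 
python3 -m handwheel '0 0 0 0 0 0 1;0 0 0 0 0 0 1;0 0 0 0 0 0 0;0 0 0 0 0 0 0;0 0 0 0 0 0 0;0 0 0 0 0 0 0;0 0 0 0 0 0 0;0 0 0 0 0 0 0' 80
python3 -m handwheel '0 0 0 0 0 0 0;0 0 0 0 0 0 0;0 0 0 0 0 0 0;0 0 0 0 0 0 0' 80
```

```text
time_s: 1.83
position: [0.4017, 0.2933, 0.046]
tool_rot: [[0.124, 0.992, -0.005], [0.992, -0.124, -0.002], [-0.003, -0.004, -1.0]]
ft_force: [-0.6, -0.1, -0.9]
grip_width: 0.0852
gripper_force: 0.0
time_s: 2.5
position: [0.4021, 0.2952, 0.0497]
tool_rot: [[0.122, 0.993, 0.001], [0.993, -0.122, 0.0], [0.0, 0.001, -1.0]]
ft_force: [-1.9, 0.9, 3.7]
grip_width: 0.0214
gripper_force: 77.7
time_s: 2.83
position: [0.4021, 0.2952, 0.0497]
tool_rot: [[0.122, 0.993, 0.001], [0.993, -0.122, 0.0], [0.0, 0.001, -1.0]]
ft_force: [-2.8, -0.2, 5.9]
grip_width: 0.0212
gripper_force: 78.0
```

```bash
python3 -m handwheel '0 0 1.5 0 0 0 0;0 0 4 0 0 0 0;0 0 8 0 0 0 0;1 -4 8 0 0 -3 0;2.2 -8 8 0 0 -5.8 0;3.6 -12 8 0 0 -5.8 0;5 -16 8 0 0 -5.8 0;6.4 -20 8 0 0 -5.8 0'
python3 -m handwheel '1.4 -4 0 0 0 0 0;3 -7.9 0 0 0 0 0;3 -7.9 0 0 0 0 0;3 -7.9 0 0 0 0 0;3 -7.9 0 0 0 0 0;3 -7.9 0 0 0 0 0'
python3 - <<'E'
from h import *
s=status.observe();print(s['position'],s['ft_force'],s['wrist_torque'],s['time_s'])
a=get_image('wrist');b=get_image('side')
R=np.array([[.9752,.2212],[-.2212,.9752]]);print('blockxy',R.T@(s['position'][:2]-[.5964,-.0108]))
cv2.imwrite('pics/w2.png',np.vstack([a['color'][60:360],cv2.resize(b['color'][150:270,170:394],(560,300),interpolation=2)])[:,:,::-1])
E
```

```text
time_s: 3.5
position: [0.465, 0.0952, 0.1289]
tool_rot: [[0.221, 0.975, -0.001], [0.975, -0.221, -0.0], [-0.0, -0.001, -1.0]]
ft_force: [1.6, -0.4, -4.3]
grip_width: 0.0209
gripper_force: 79.0
time_s: 4.0
position: [0.4945, 0.0191, 0.1289]
tool_rot: [[0.22, 0.975, -0.001], [0.975, -0.22, 0.0], [0.0, -0.001, -1.0]]
ft_force: [0.6, 0.1, -3.2]
grip_width: 0.0212
gripper_force: 79.5
[0.49452347 0.01905978 0.12894571] [ 0.64049384  0.06319861 -3.22666642] [-0.00150228  0.03890625  0.05807395] 4.0
blockxy [-0.10595497  0.00658417]
```

View pics/w2.png

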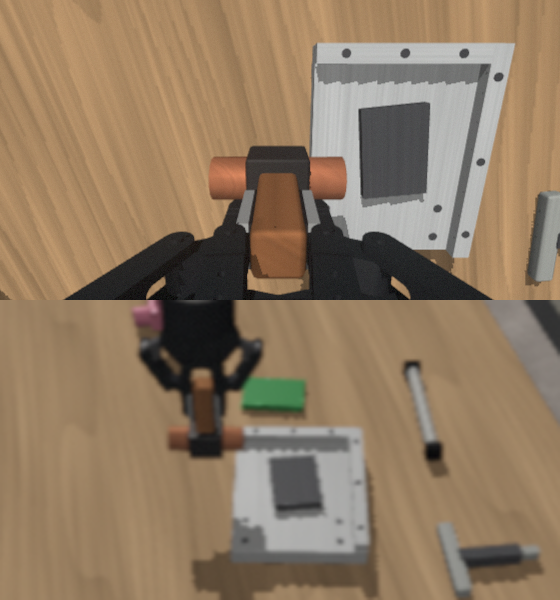

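The hammer hangs straight in the grip at block (-106, 7) mm, clear of the plate. I'll go down, then approach along the block's x.

```bash
cat > st.py <<'E'
from h import *
R=np.array([[.9752,.2212],[-.2212,.9752]])
s=status.observe();print('blk mm',(R.T@(s['position'][:2]-[.5964,-.0108])*1000).round(2),'z',s['position'][2].round(4),'F blk',(R.T@s['ft_force'][:2]).round(2),'Fz',s['ft_force'][2].round(2),'t',s['time_s'])
E
python3 -m handwheel '0 0 -2 0 0 0 0;0 0 -4 0 0 0 0;0 0 -5 0 0 0 0;0 0 -5.25 0 0 0 0;0 0 -5.25 0 0 0 0;0 0 -5.25 0 0 0 0' >/dev/null; python3 st.py
python3 -m handwheel '.39 -.088 0 0 0 0 0;.78 -.177 0 0 0 0 0;1.17 -.265 0 0 0 0 0;1.56 -.354 0 0 0 0 0;1.95 -.442 0 0 0 0 0;1.95 -.442 0 0 0 0 0' >/dev/null; python3 st.py
python3 -m handwheel '0 0 0 0 0 0 0;0 0 0 0 0 0 0' >/dev/null; python3 st.py
```

```text
blk mm [-104.82    6.27] z 0.0775 F blk [0.43 0.49] Fz -3.21 t 4.6
blk mm [-84.05   5.74] z 0.0769 F blk [0.52 0.07] Fz -4.43 t 5.1
blk mm [-85.2   5.8] z 0.0767 F blk [0.41 0.17] Fz -4.63 t 5.2667
```

```bash
python3 -m handwheel '.15 -.034 0 0 0 0 0;.29 -.066 0 0 0 0 0;.44 -.1 0 0 0 0 0;.585 -.133 0 0 0 0 0;.73 -.166 0 0 0 0 0;.88 -.2 0 0 0 0 0;1.02 -.232 0 0 0 0 0;1.17 -.265 0 0 0 0 0' >/dev/null; python3 st.py
python3 -m handwheel '.15 -.034 0 0 0 0 0;.29 -.066 0 0 0 0 0;.44 -.1 0 0 0 0 0;.585 -.133 0 0 0 0 0;.73 -.166 0 0 0 0 0;.88 -.2 0 0 0 0 0;1.02 -.232 0 0 0 0 0;1.17 -.265 0 0 0 0 0' >/dev/null; python3 st.py
python3 -m handwheel '.15 -.034 0 0 0 0 0;.29 -.066 0 0 0 0 0;.44 -.1 0 0 0 0 0;.585 -.133 0 0 0 0 0;.73 -.166 0 0 0 0 0;.88 -.2 0 0 0 0 0;.98 -.221 0 0 0 0 0;.98 -.221 0 0 0 0 0' >/dev/null; python3 st.py
python3 - <<'E'
from h import *
a=get_image('wrist');cv2.imwrite('pics/w3.png',a['color'][:,:,::-1])
E
```

```text
blk mm [-73.12   5.87] z 0.0768 F blk [-2.36 -0.08] Fz -2.65 t 5.9333
blk mm [-60.94   5.83] z 0.0768 F blk [-0.89 -0.62] Fz -3.59 t 6.6
blk mm [-50.67   5.82] z 0.0768 F blk [0.21 0.9 ] Fz -3.54 t 7.2667
```

View pics/w3.png

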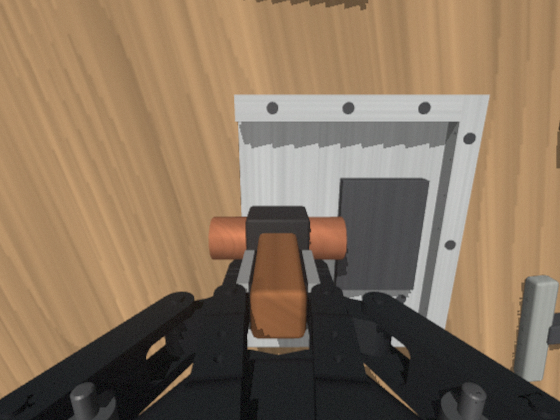

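The plate is now square to the hammer face, with its right edge about 12 mm from the long fence.

```bash
python3 -m handwheel '.1 -.022 0 0 0 0 0;.195 -.044 0 0 0 0 0;.29 -.066 0 0 0 0 0;.39 -.088 0 0 0 0 0;.49 -.11 0 0 0 0 0;.58 -.133 0 0 0 0 0;.68 -.155 0 0 0 0 0;.78 -.177 0 0 0 0 0' >/dev/null; python3 st.py
for k in 1 2 3 4; do python3 -m handwheel '0.024 -.0055 0 0 0 0 0;.049 -.011 0 0 0 0 0' >/dev/null; python3 st.py; done
```

```text
blk mm [-42.92   5.84] z 0.0768 F blk [-0.85  0.59] Fz -2.67 t 7.9833
blk mm [-42.45   5.82] z 0.0768 F blk [-1.52 -0.23] Fz -3.38 t 8.15
blk mm [-42.01   5.85] z 0.0768 F blk [-1.73  0.57] Fz -3.81 t 8.3167
blk mm [-41.48   5.83] z 0.0768 F blk [-1.16  0.09] Fz -2.9 t 8.4833
blk mm [-40.95   5.85] z 0.0768 F blk [-0.35 -0.38] Fz -3.43 t 8.65
```

```bash

python3 -m handwheel '0.024 -.0055 0 0 0 0 0;.049 -.011 0 0 0 0 0;.073 -.0165 0 0 0 0 0;.098 -.022 0 0 0 0 0' >/dev/null; python3 st.py
python3 -m handwheel '0.024 -.0055 0 0 0 0 0;.049 -.011 0 0 0 0 0' >/dev/null; python3 st.py
python3 -m handwheel '0.024 -.0055 0 0 0 0 0' >/dev/null; python3 st.py
```

```text
blk mm [-39.96   5.83] z 0.0768 F blk [-1.15  0.42] Fz -3.69 t 8.9833
blk mm [-39.45   5.83] z 0.0768 F blk [0.29 0.74] Fz -4.36 t 9.15
blk mm [-39.2    5.84] z 0.0768 F blk [-0.73  0.03] Fz -4.68 t 9.2333
```

```bash

python3 -m handwheel '0.024 -.0055 0 0 0 0 0;.024 -.0055 0 0 0 0 0' >/dev/null; python3 st.py
python3 -m handwheel '0.024 -.0055 0 0 0 0 0;.024 -.0055 0 0 0 0 0' >/dev/null; python3 st.py
python3 -m handwheel '0.024 -.0055 0 0 0 0 0;.024 -.0055 0 0 0 0 0' >/dev/null; python3 st.py
```

```text
blk mm [-39.13   5.84] z 0.0768 F blk [-1.39 -0.72] Fz -4.74 t 9.4
blk mm [-39.06   5.84] z 0.0768 F blk [-3.81  0.37] Fz -1.11 t 9.5667
blk mm [-39.02   5.88] z 0.0768 F blk [-4.83 -1.01] Fz -0.77 t 9.7333
```

```bash

python3 -m handwheel '0.024 -.0055 0 0 0 0 0;.024 -.0055 0 0 0 0 0' >/dev/null; python3 st.py
python3 -m handwheel '0 0 0 0 0 0 0' >/dev/null; python3 st.py
```

```text
blk mm [-38.95   5.86] z 0.0768 F blk [-6.47 -0.38] Fz -0.28 t 9.9
blk mm [-38.97   5.88] z 0.0768 F blk [-5.37 -0.42] Fz -1.03 t 9.9833
```

```bash

python3 -m handwheel '0.024 -.0055 0 0 0 0 0;.049 -.011 0 0 0 0 0;.049 -.011 0 0 0 0 0' >/dev/null; python3 st.py
python3 -m handwheel '0 0 0 0 0 0 0' >/dev/null; python3 st.py
python3 -m handwheel '0 0 0 0 0 0 0' >/dev/null; python3 st.py
```

```text
blk mm [-38.86   5.9 ] z 0.0768 F blk [-7.46 -0.96] Fz 0.08 t 10.2333
blk mm [-38.88   5.9 ] z 0.0767 F blk [-8.66  0.11] Fz 0.62 t 10.3167
blk mm [-38.89   5.89] z 0.0768 F blk [-7.11 -1.21] Fz 0.65 t 10.4
```

```bash

python3 -m handwheel '0.017 -.004 0 0 0 0 0;.033 -.0075 0 0 0 0 0;.033 -.0075 0 0 0 0 0' >/dev/null; python3 st.py
for k in 1 2 3 4; do python3 -m handwheel '0 0 0 0 0 0 0' >/dev/null; python3 st.py; done
```

```text
blk mm [-38.8    5.89] z 0.0768 F blk [-8.48 -0.5 ] Fz 2.04 t 10.65
blk mm [-38.83   5.89] z 0.0768 F blk [-9.51 -0.72] Fz 1.15 t 10.7333
blk mm [-38.82   5.88] z 0.0767 F blk [-9.24 -0.46] Fz 2.03 t 10.8167
blk mm [-38.82   5.89] z 0.0768 F blk [-8.85 -0.22] Fz 2.06 t 10.9
blk mm [-38.81   5.89] z 0.0768 F blk [-9.11 -0.03] Fz 1.47 t 10.9833
```

```bash

python3 -m handwheel '0.005 -.001 0 0 0 0 0;.005 -.001 0 0 0 0 0' >/dev/null; python3 st.py
for k in 1 2 3 4 5 6 7 8 9; do python3 -m handwheel '0 0 0 0 0 0 0' >/dev/null; python3 st.py; done
```

```text
blk mm [-38.8    5.88] z 0.0767 F blk [-9.66  0.21] Fz 2.08 t 11.15
blk mm [-38.81   5.91] z 0.0768 F blk [-8.05 -1.1 ] Fz 1.92 t 11.2333
blk mm [-38.81   5.9 ] z 0.0768 F blk [-8.98 -0.31] Fz 1.81 t 11.3167
blk mm [-38.83   5.89] z 0.0768 F blk [-9.48 -0.81] Fz 0.96 t 11.4
blk mm [-38.82   5.91] z 0.0768 F blk [-9.65 -1.23] Fz 3.16 t 11.4833
blk mm [-38.81   5.89] z 0.0768 F blk [-9.47 -1.41] Fz 1.73 t 11.5667
blk mm [-38.84   5.88] z 0.0767 F blk [-9.15 -0.56] Fz 1.97 t 11.65
blk mm [-38.83   5.91] z 0.0768 F blk [-8.54 -0.28] Fz 2.06 t 11.7333
blk mm [-38.82   5.89] z 0.0767 F blk [-8.02 -1.07] Fz 2.21 t 11.8167
blk mm [-38.81   5.88] z 0.0767 F blk [-9.69 -0.21] Fz 1.67 t 11.9
```

```bash

python3 -m handwheel '0.005 -.001 0 0 0 0 0;.005 -.001 0 0 0 0 0;.005 -.001 0 0 0 0 0;.005 -.001 0 0 0 0 0' >/dev/null; python3 st.py
for k in 1 2 3 4; do python3 -m handwheel '0 0 0 0 0 0 0' >/dev/null; python3 st.py; done
python3 -m handwheel '-.05 .011 0 0 0 0 0;-.1 .022 0 0 0 0 0;-.2 .044 0 0 0 0 0;-.5 .11 0 0 0 0 0;-1.2 .27 0 0 0 0 0;-1.2 .27 0 0 0 0 0;-1.2 .27 0 0 0 0 0' >/dev/null; python3 st.py
for k in 1 2 3 4; do python3 -m handwheel '0 0 0 0 0 0 0' >/dev/null; python3 st.py; done
python3 -c "
from h import *;s=status.observe();print(s['q'].round(1),s['tool_rot'].round(3).tolist())"
```

```text
blk mm [-38.83   5.89] z 0.0767 F blk [-9.16  0.08] Fz 1.95 t 12.2333
blk mm [-38.81   5.89] z 0.0768 F blk [-9.81 -0.76] Fz 1.8 t 12.3167
blk mm [-38.8    5.88] z 0.0767 F blk [-9.76 -0.69] Fz 1.82 t 12.4
blk mm [-38.8    5.87] z 0.0768 F blk [-8.83 -0.34] Fz 2.77 t 12.4833
blk mm [-38.8    5.88] z 0.0767 F blk [-10.03  -0.59] Fz 2.08 t 12.5667
blk mm [-49.74   5.88] z 0.077 F blk [-0.12 -0.41] Fz -3.97 t 13.15
blk mm [-49.36   5.82] z 0.077 F blk [0.97 0.16] Fz -4.58 t 13.2333
blk mm [-49.35   5.82] z 0.0769 F blk [0.43 0.81] Fz -3.42 t 13.3167
blk mm [-49.36   5.8 ] z 0.0769 F blk [0.12 0.22] Fz -3.82 t 13.4
blk mm [-49.49   5.81] z 0.0768 F blk [0.25 0.4 ] Fz -3.63 t 13.4833
[-11.7  30.9  87.2   0.   61.8   1.1] [[0.222, 0.975, 0.0], [0.975, -0.222, -0.0], [0.0, 0.0, -1.0]]
```

Tare is about +0.35 N, so the long-fence press was about 9.4 N, then 9.8 N. Next I'll lift, turn the head to the block's y and go round to the −y edge.

```bash

python3 -m handwheel '-1 .22 1 0 0 0 0;-1 .22 4 0 0 0 0;-1 .22 6 0 0 7 0;-1 .22 6 0 0 14 0;-1 .22 6 0 0 21 0;-1 .22 6 0 0 28 0;-1 .22 6 0 0 35 0;-1 .22 6 0 0 42 0' >/dev/null
python3 -m handwheel '1 -2 0 0 0 7 0;2 -4 0 0 0 14 0;3 -6 0 0 0 21 0;4 -8 0 0 0 28 0;5 -10 0 0 0 35 0;6 -12 0 0 0 42 0;6.75 -12.4 0 0 0 48 0;6.75 -12.4 0 0 0 48 0' >/dev/null
python3 -m handwheel '0 0 0 0 0 0 0;0 0 0 0 0 0 0' ; python3 st.py
python3 - <<'E'
from h import *
a=get_image('wrist');b=get_image('side')
cv2.imwrite('pics/w4.png',np.vstack([a['color'][60:360],cv2.resize(b['color'][150:270,170:394],(560,300),interpolation=2)])[:,:,::-1])
E
```

```text
time_s: 14.98
position: [0.6063, -0.1152, 0.1366]
tool_rot: [[-0.975, 0.224, -0.001], [0.224, 0.975, 0.001], [0.001, 0.0, -1.0]]
ft_force: [-0.7, 0.5, -3.8]
grip_width: 0.0213
gripper_force: 79.9
blk mm [ 32.75 -99.65] z 0.1366 F blk [-0.78  0.38] Fz -3.79 t 14.9833
```

View pics/w4.png

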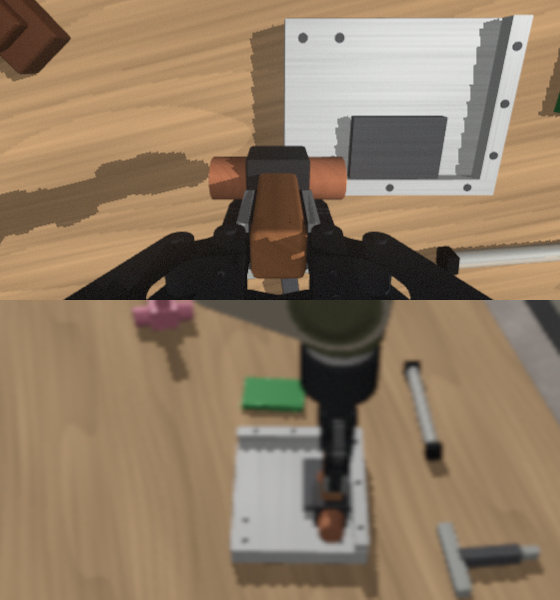

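The plate lies flush on the long fence and the hammer head is lined up with the −y edge.

```bash

python3 -m handwheel '0 0 -2 0 0 0 0;0 0 -4 0 0 0 0;0 0 -5.5 0 0 0 0;0 0 -5.98 0 0 0 0;0 0 -5.98 0 0 0 0;0 0 -5.98 0 0 0 0' >/dev/null; python3 st.py
python3 -m handwheel '.088 .39 0 0 0 0 0;.177 .78 0 0 0 0 0;.265 1.17 0 0 0 0 0;.354 1.56 0 0 0 0 0;.4 1.76 0 0 0 0 0;.4 1.76 0 0 0 0 0' >/dev/null; python3 st.py
for k in 1 2 3 4 5; do python3 -m handwheel '0 0 0 0 0 0 0' >/dev/null; python3 st.py; done
```

```text
blk mm [  33.67 -100.05] z 0.0778 F blk [-0.34 -0.79] Fz -4.72 t 15.5833
blk mm [ 33.38 -81.5 ] z 0.0772 F blk [0.06 0.06] Fz -4.04 t 16.0833
blk mm [ 33.41 -82.01] z 0.0771 F blk [-0.11  0.13] Fz -3.9 t 16.1667
blk mm [ 33.4  -82.27] z 0.077 F blk [-0.87 -0.09] Fz -3.83 t 16.25
blk mm [ 33.41 -82.38] z 0.077 F blk [ 0.14 -0.39] Fz -3.66 t 16.3333
blk mm [ 33.4  -82.36] z 0.077 F blk [0.74 0.38] Fz -4.25 t 16.4167
blk mm [ 33.4  -82.32] z 0.077 F blk [-0.03 -0.45] Fz -4.61 t 16.5
```

```bash
for k in 1 2 3; do
python3 -m handwheel '.033 .146 0 0 0 0 0;.066 .29 0 0 0 0 0;.1 .44 0 0 0 0 0;.133 .585 0 0 0 0 0;.166 .73 0 0 0 0 0;.2 .88 0 0 0 0 0;.232 1.02 0 0 0 0 0;.265 1.15 0 0 0 0 0' >/dev/null; python3 st.py; done
python3 -m handwheel '.0055 .024 0 0 0 0 0;.011 .049 0 0 0 0 0;.0165 .073 0 0 0 0 0;.022 .098 0 0 0 0 0' >/dev/null; python3 st.py
```

```text
blk mm [ 33.43 -70.27] z 0.077 F blk [-0.35 -0.48] Fz -4.28 t 17.1667
blk mm [ 33.45 -58.44] z 0.077 F blk [ 0.27 -1.24] Fz -3.01 t 17.8333
blk mm [ 33.51 -46.65] z 0.077 F blk [-0.12 -1.66] Fz -2.44 t 18.5
blk mm [ 33.51 -45.87] z 0.077 F blk [-0.85 -2.35] Fz -2.57 t 18.8333
```

```bash

python3 -m handwheel '.0055 .024 0 0 0 0 0;.011 .049 0 0 0 0 0;.0165 .073 0 0 0 0 0;.022 .098 0 0 0 0 0;.0275 .122 0 0 0 0 0;.033 .146 0 0 0 0 0' >/dev/null; python3 st.py
for k in 1 2; do python3 -m handwheel '.0055 .024 0 0 0 0 0;.0055 .024 0 0 0 0 0' >/dev/null; python3 st.py; done
```

```text
blk mm [ 33.52 -44.25] z 0.077 F blk [-1.71 -1.24] Fz -3.54 t 19.3333
blk mm [ 33.52 -43.97] z 0.077 F blk [-1.14 -1.28] Fz -3.86 t 19.5
blk mm [ 33.53 -43.73] z 0.077 F blk [-1.12 -0.89] Fz -2.8 t 19.6667
```

```bash

for k in 1 2 3 4; do python3 -m handwheel '.0055 .024 0 0 0 0 0;.0055 .024 0 0 0 0 0' >/dev/null; python3 st.py; done
```

```text
blk mm [ 33.52 -43.49] z 0.077 F blk [-1.27 -1.8 ] Fz -3.55 t 19.8333
blk mm [ 33.49 -43.23] z 0.077 F blk [-0.86 -1.84] Fz -3.88 t 20.0
blk mm [ 33.5  -42.99] z 0.077 F blk [-0.47 -1.55] Fz -4.18 t 20.1667
blk mm [ 33.51 -42.74] z 0.077 F blk [-0.74 -1.66] Fz -3.02 t 20.3333
```

```bash

for k in 1 2 3 4; do python3 -m handwheel '.0055 .024 0 0 0 0 0;.0055 .024 0 0 0 0 0' >/dev/null; python3 st.py; done
```

```text
blk mm [ 33.54 -42.5 ] z 0.077 F blk [-0.88 -1.5 ] Fz -3.1 t 20.5
blk mm [ 33.5  -42.24] z 0.077 F blk [-0.5  -1.17] Fz -3.08 t 20.6667
blk mm [ 33.53 -42.  ] z 0.077 F blk [-0.22 -1.33] Fz -3.42 t 20.8333
blk mm [ 33.52 -41.78] z 0.077 F blk [-1.16 -1.07] Fz -3.21 t 21.0
```

```bash

for k in 1 2 3 4; do python3 -m handwheel '.0055 .024 0 0 0 0 0;.0055 .024 0 0 0 0 0' >/dev/null; python3 st.py; done
```

```text
blk mm [ 33.51 -41.51] z 0.077 F blk [-1.01 -1.49] Fz -3.09 t 21.1667
blk mm [ 33.52 -41.26] z 0.077 F blk [-1.55 -0.69] Fz -4.31 t 21.3333
blk mm [ 33.52 -41.04] z 0.077 F blk [-0.91 -1.2 ] Fz -4.34 t 21.5
blk mm [ 33.53 -40.8 ] z 0.077 F blk [-0.56 -1.18] Fz -3.93 t 21.6667
```

```bash

for k in 1 2 3 4; do python3 -m handwheel '.0055 .024 0 0 0 0 0;.0055 .024 0 0 0 0 0' >/dev/null; python3 st.py; done
```

```text
blk mm [ 33.54 -40.75] z 0.077 F blk [-0.17 -2.95] Fz -3.67 t 21.8333
blk mm [ 33.52 -40.68] z 0.0771 F blk [-1.49 -4.16] Fz -2.79 t 22.0
blk mm [ 33.56 -40.6 ] z 0.0771 F blk [-1.05 -5.88] Fz -2.54 t 22.1667
blk mm [ 33.54 -40.58] z 0.0771 F blk [-0.88 -6.49] Fz -3.03 t 22.3333
```

```bash

python3 -m handwheel '.0055 .024 0 0 0 0 0;.011 .049 0 0 0 0 0;.011 .049 0 0 0 0 0;.011 .049 0 0 0 0 0' >/dev/null; python3 st.py
for k in 1 2 3 4; do python3 -m handwheel '0 0 0 0 0 0 0' >/dev/null; python3 st.py; done
```

```text
blk mm [ 33.6  -40.44] z 0.0772 F blk [-2.03 -7.83] Fz -2.52 t 22.6667
blk mm [ 33.57 -40.46] z 0.0772 F blk [-1.43 -7.63] Fz -2.48 t 22.75
blk mm [ 33.61 -40.5 ] z 0.0772 F blk [-2.41 -7.8 ] Fz -2.24 t 22.8333
blk mm [ 33.56 -40.48] z 0.0772 F blk [-2.32 -7.68] Fz -1.91 t 22.9167
blk mm [ 33.58 -40.47] z 0.0772 F blk [-2.32 -6.67] Fz -2.14 t 23.0
```

```bash

python3 -m handwheel '.0045 .02 0 0 0 0 0;.009 .039 0 0 0 0 0;.009 .039 0 0 0 0 0;.009 .039 0 0 0 0 0' >/dev/null; python3 st.py
for k in 1 2 3 4; do python3 -m handwheel '0 0 0 0 0 0 0' >/dev/null; python3 st.py; done
```

```text
blk mm [ 33.62 -40.39] z 0.0772 F blk [-1.91 -8.96] Fz -2.08 t 23.3333
blk mm [ 33.59 -40.42] z 0.0772 F blk [-0.76 -9.46] Fz -1.75 t 23.4167
blk mm [ 33.58 -40.39] z 0.0772 F blk [-1.76 -9.21] Fz -1.27 t 23.5
blk mm [ 33.59 -40.38] z 0.0772 F blk [-2.01 -8.9 ] Fz -2.95 t 23.5833
blk mm [ 33.59 -40.41] z 0.0772 F blk [-1.45 -8.28] Fz -2.9 t 23.6667
```

```bash

python3 -m handwheel '.0022 .01 0 0 0 0 0;.0022 .01 0 0 0 0 0;.0022 .01 0 0 0 0 0' >/dev/null; python3 st.py
for k in 1 2 3 4 5 6 7 8 9; do python3 -m handwheel '0 0 0 0 0 0 0' >/dev/null; python3 st.py; done
```

```text
blk mm [ 33.59 -40.37] z 0.0772 F blk [-2.8 -9.8] Fz -1.71 t 23.9167
blk mm [ 33.56 -40.36] z 0.0772 F blk [-1.61 -9.15] Fz -2.75 t 24.0
blk mm [ 33.59 -40.38] z 0.0773 F blk [-2.03 -9.6 ] Fz -2.47 t 24.0833
blk mm [ 33.62 -40.39] z 0.0772 F blk [ -2.08 -10.3 ] Fz -2.62 t 24.1667
blk mm [ 33.61 -40.4 ] z 0.0772 F blk [-2.88 -9.54] Fz -1.18 t 24.25
blk mm [ 33.59 -40.4 ] z 0.0773 F blk [-2.3  -9.56] Fz -1.59 t 24.3333
blk mm [ 33.58 -40.38] z 0.0772 F blk [-2.15 -9.62] Fz -1.54 t 24.4167
blk mm [ 33.62 -40.35] z 0.0772 F blk [-1.88 -9.49] Fz -2.23 t 24.5
blk mm [ 33.59 -40.4 ] z 0.0772 F blk [-2.38 -9.13] Fz -2.39 t 24.5833
blk mm [ 33.59 -40.39] z 0.0772 F blk [-1.39 -9.74] Fz -2.59 t 24.6667
```

```bash

python3 -m handwheel '-.011 -.05 0 0 0 0 0;-.022 -.1 0 0 0 0 0;-.044 -.2 0 0 0 0 0;-.11 -.5 0 0 0 0 0;-.27 -1.2 0 0 0 0 0;-.44 -2 0 0 0 0 0;-.66 -3 0 0 0 0 0;-.66 -3 0 0 0 0 0' >/dev/null; python3 st.py
python3 -m handwheel '0 0 2 0 0 0 0;0 0 5 0 0 0 0;0 0 7 0 0 0 0;-.6 -2.7 7 0 0 0 0;-.6 -2.7 7 0 0 0 0;-.6 -2.7 7 0 0 0 0' >/dev/null; for k in 1 2 3; do python3 st.py; python3 -m handwheel '0 0 0 0 0 0 0' >/dev/null;done
python3 - <<'E'
from h import *
a=get_image('wrist');cv2.imwrite('pics/w5.png',cv2.resize(a['color'][0:360],(800,514),interpolation=2)[:,:,::-1])
E
```

```text
blk mm [ 33.96 -71.75] z 0.077 F blk [-0.02 -0.33] Fz -3.66 t 25.3333
blk mm [ 33.79 -98.31] z 0.147 F blk [-0.12  0.9 ] Fz -3.87 t 25.8333
blk mm [ 33.59 -97.22] z 0.1466 F blk [-0.87 -0.39] Fz -3.61 t 25.9167
blk mm [ 33.6 -96.8] z 0.1465 F blk [-0.13  1.36] Fz -4.61 t 26.0
```

View pics/w5.png

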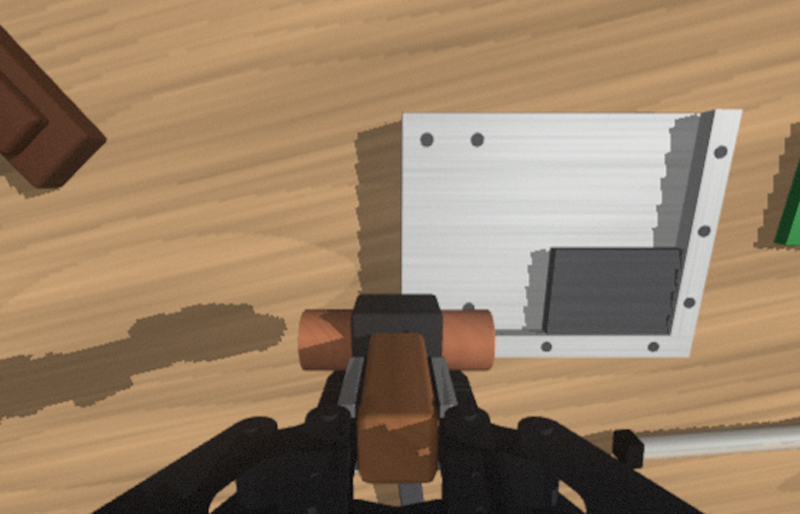

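The plate sits flush against both fences, and the hammer has backed off. I'm taking it back to its first spot.

```bash

python3 -m handwheel '-1.3 2.6 0 0 0 -6 0;-2.6 5.2 0 0 0 -12 0;-3.9 7.8 0 0 0 -18 0;-5.2 10.4 0 0 0 -24 0;-6.5 13 0 0 0 -30 0;-7.8 15.6 0 0 0 -36 0;-9.1 18.2 0 0 0 -42 0;-10.4 20.8 0 0 0 -48 0' >/dev/null
python3 -m handwheel '-1.3 2.6 0 0 0 -6 0;-2.6 5.2 0 0 0 -12 0;-3.9 7.8 0 0 0 -18 0;-5.2 10.4 0 0 0 -24 0;-6.5 13 0 0 0 -30 0;-7.8 15.6 0 0 0 -36 0;-9.1 18.2 0 0 0 -36 0;-10.2 20.1 0 0 0 -36 0' >/dev/null
python3 -m handwheel '0 0 0 0 0 0 0;0 0 -3 0 0 0 0;0 0 -6 0 0 0 0;0 0 -8 0 0 0 0;0 0 -8.8 0 0 0 0;0 0 -8.8 0 0 0 0;0 0 -8.8 0 0 0 0;0 0 -8.8 0 0 0 0'
python3 -c "
from h import *
a=get_image('side');cv2.imwrite('pics/s6.png',cv2.resize(a['color'][110:270,170:380],(788,600),interpolation=2)[:,:,::-1])"
```

```text
time_s: 28.13
position: [0.4028, 0.2962, 0.0603]
tool_rot: [[0.118, 0.993, 0.002], [0.993, -0.118, 0.001], [0.001, 0.002, -1.0]]
ft_force: [0.4, 0.0, -4.2]
grip_width: 0.0209
gripper_force: 80.1
```

View pics/s6.png

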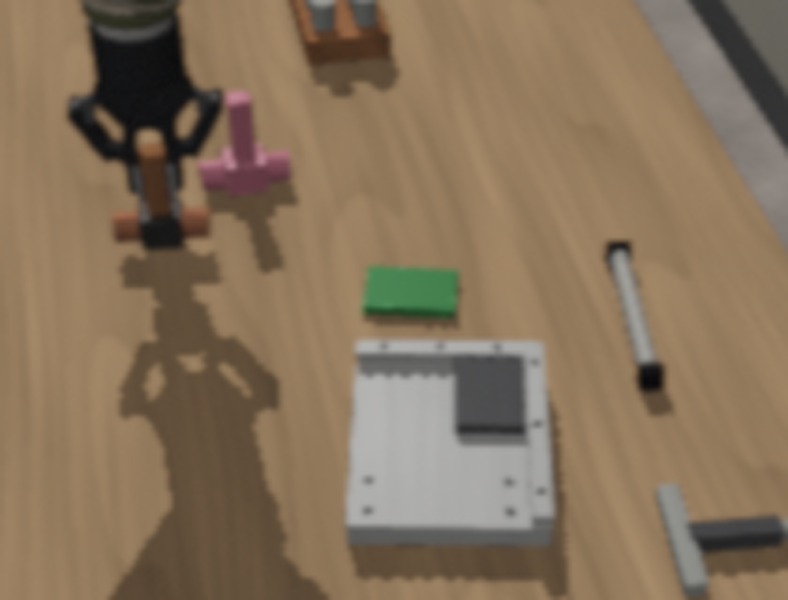

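The plate is in the corner and the hammer hangs 10 mm above its original spot.

```bash

python3 -m handwheel '0 0 -.4 0 0 0 0;0 0 -.7 0 0 0 0;0 0 -.9 0 0 0 0;0 0 -1 0 0 0 0;0 0 -1.03 0 0 0 0;0 0 -1.03 0 0 0 0;0 0 -1.03 0 0 0 0'
python3 -m handwheel '0 0 -.03 0 0 0 0;0 0 -.03 0 0 0 0'
```

```text
time_s: 28.77
position: [0.4019, 0.296, 0.0497]
tool_rot: [[0.118, 0.993, 0.001], [0.993, -0.118, 0.0], [0.0, 0.001, -1.0]]
ft_force: [-3.1, 0.1, 7.6]
grip_width: 0.0211
gripper_force: 82.2
time_s: 28.93
position: [0.4019, 0.2961, 0.0497]
tool_rot: [[0.118, 0.993, 0.001], [0.993, -0.118, 0.0], [0.001, 0.001, -1.0]]
ft_force: [-4.8, -1.2, 12.9]
grip_width: 0.0213
gripper_force: 82.4
```

Touching down. I'll ease off slightly, open gently and rise straight up.

```bash

python3 -m handwheel '0 0 .06 0 0 0 0;0 0 .06 0 0 0 0;0 0 .06 0 0 0 .4;0 0 .06 0 0 0 .7;0 0 .06 0 0 0 1;0 0 .06 0 0 0 1;0 0 .06 0 0 0 1;0 0 .06 0 0 0 1' 20
python3 -m handwheel '0 0 0 0 0 0 1;0 0 0 0 0 0 1;0 0 1 0 0 0 1;0 0 3 0 0 0 1;0 0 6 0 0 0 1;0 0 10 0 0 0 1;0 0 14 0 0 0 1;0 0 18 0 0 0 1'
python3 -m handwheel '0 -3 0 0 0 0 1;0 -6 0 0 0 0 1;0 -6 0 0 0 0 1;0 -6 0 0 0 0 1'
python3 -c "
from h import *
a=get_image('scene');b=get_image('wrist')
W=np.hstack([cv2.resize(a['color'][150:260,190:450],(400,169)),b['color'][:169,:400]])
W=np.vstack([cv2.resize(a['color'][160:260,200:440],(780,325),interpolation=2),cv2.resize(b['color'][0:260],(780,362))[:270]]);cv2.imwrite('pics/f.png',W[:,:,::-1])"
```

```text
time_s: 29.6
position: [0.402, 0.2959, 0.049]
tool_rot: [[0.118, 0.993, 0.0], [0.993, -0.118, -0.0], [0.0, 0.0, -1.0]]
ft_force: [0.0, 0.2, 0.4]
grip_width: 0.0856
gripper_force: 0.0
time_s: 30.27
position: [0.4014, 0.2957, 0.231]
tool_rot: [[0.118, 0.993, -0.0], [0.993, -0.118, -0.0], [-0.0, -0.0, -1.0]]
ft_force: [0.9, 0.7, -0.1]
grip_width: 0.0851
gripper_force: 0.0
time_s: 30.6
position: [0.4019, 0.2351, 0.2293]
tool_rot: [[0.121, 0.993, 0.0], [0.993, -0.121, 0.0], [0.0, 0.0, -1.0]]
ft_force: [1.0, 0.8, -0.3]
grip_width: 0.0854
gripper_force: 0.0
```

View pics/f.png

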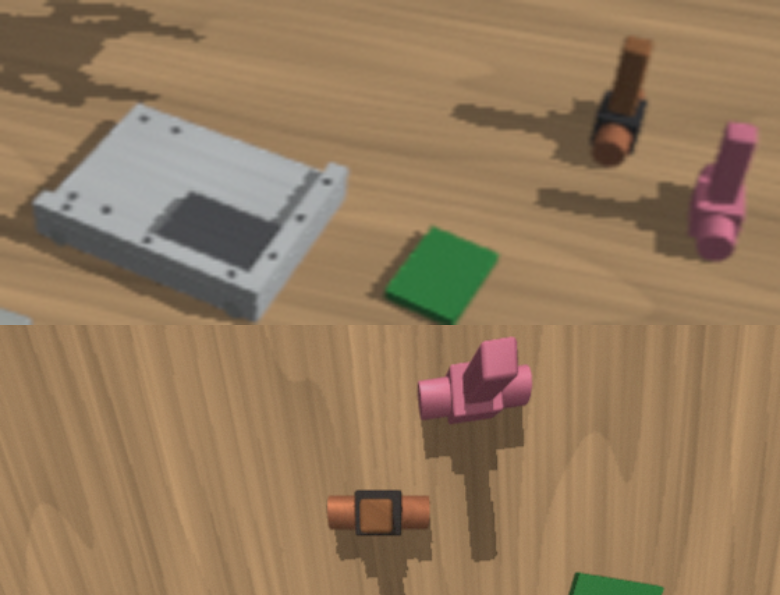

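The hammer stands upright on its head, and the plate is flush in the corner with no visible gap. I'm handing the job in.

```bash
python3 -c "
from rig import env
print(env.close_job())"
```

```text
the job is handed in; nothing more can be done
None
```

Job handed in at about 31 s: the plate is pressed home against the long fence, then the short fence (holds averaged about 9.4–9.9 N), with no gap visible on either edge, and the hammer is back standing on its head where it started.

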